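# Clamp a guitar neck with the cross handle

## Robot

A 6-joint arm with a two-finger parallel gripper is mounted at the origin on the work surface. World frame = base frame: x ahead of the robot, y to its left, z up, the work surface at z = 0. Lengths are in m, angles in degrees, forces in N, time in s.
With the tool pointing down it reaches from about 0.275 to 0.725 m from the base axis. Payload 15.9 kg.
Tool frame: the origin (TCP) lies midway between the tips of the shut fingers; the grasp point (between the pads) lies 19 mm behind it; z points along the fingers, y is the line along which they close (so a half turn about z gives the same grasp; the last joint's range is limited). The gripper opens to 85 mm and grips with 20 to 120 N. Pads are 22 mm wide; open, the fingers measure 114 mm over their backs; the gripper's body (76 mm by 85 mm) begins 54 mm behind the grasp point. The pads swing forward as they close: fully open they stand 13 mm farther back than shut.
Start: joints at [66.119, 12.198, -1.971, 75.831, 0, 90], TCP at [0.202, 0.457, 0.231] pointing down, gripper open.
Joint ranges: [-170.91, 170.91], [-42.67, 98.43], [-65.05, 77.54], [-120.47, 116.71], [-90, 82.35], [-180, 180]. Speed limits (degrees/s): [108.29, 108.29, 136.94, 147.25, 180, 180].

## Interface

Orientations are given as [roll, pitch, yaw] about the fixed x, y, z axes, in that order (R = Rz(yaw) Ry(pitch) Rx(roll)).
In Python, from cell import monitor, snapshot, workorder gives the robot as it stands.
- The arm moves only by the tool carry_out, never from a script. Its argument "targets" is a list that holds one entry, the list of rows, each a list of 6 numbers: the shift along the tool's x, y, z in cm, then the turn, a rotation vector about the tool's x, y, z in rad. In form: [[[tx, ty, tz, wx, wy, wz], ...]]. A call has 1 to 8 rows; each row shifts and turns the commanded pose from where the row before left it, along the tool's axes as they then stand; what a row does not reach is not made up. A row lasts 1/8 s, in which the tool goes at most 62.5 mm and 10.7 degrees, less where a joint would pass 70% of its speed; a pose out of reach is approached as far as the arm can. A call with a gripper value outside its range is refused whole. "gripper" is the opening in per cent of the stroke, from 0 (shut) to 100 (fully open), set as the call begins (left out, the last holds). The fingers move at their own pace and stop on an object; the grip force is fixed at half the most. Time passes only in rows, so rows that do not move let the fingers close. It gives the time, the measured TCP pose, the force, the opening and the grip force at its end, in the units of the state.
- monitor.get_obs(): the state, without advancing time (a new reading comes with each control period).
- snapshot(name): name is "scene" or "top"; returns a dict with "image" (480x640x3 uint8, blue, green, red), "vertical_fov" (degrees; the focal length in pixels is half the picture's height over the tangent of half this angle, whatever the lens; pixels are square), "cx", "cy" (the principal point, pixels), "world_to_cam" (4x4, takes a point from world to camera coordinates). Camera axes: x right, y down, z forward; pixel columns grow to the right and rows downward; lengths in m; the calibration is good to about 2 mm. A picture is of the moment at which its call begins. There is no depth.
- workorder.close_job(): hands the job in; it is judged then, once.
The state is a dict: "time": time; "joint_positions": joint angles; "joint_velocities": joint speeds; "tau": joint torques, N m; "tool_pos": TCP position; "orientation": TCP orientation; "force": force on the tool from outside, world axes, zero at the start; "wrist_torque": the same for the moment, N m; "gripper_width": finger opening in m; "grip_force": force on a finger pad.
Only numpy, scipy, OpenCV 4.12 (cv2) and the standard library are available. Lean on these libraries where they do the work, as an engineer would, in place of code of your own. Each camera call takes 0.05 s, during which the arm holds its last target. There are 200 camera calls.

## Task

Clamp the guitar neck on the sloping carving stand: put the loose red cross handle squarely on the brass toothed spindle, turning it until its slots mesh with the teeth, and push it fully home against the shoulder. Then, turning only by the handle, swing the blue clamp arm clockwise (seen looking down onto the spindle) until its black pad is against the side of the neck, and let go, leaving the handle home on the spindle and the glue bottle, sanding block and pencil jar undisturbed.

Things in the scene. Friction and masses are not known exactly. Their poses are not given: they have to be found in the camera images.
- stand: Fixed wooden carving stand, base plate 235 x 210 mm. Origin on the bench below the point where the spindle axis meets the deck; z up. Its plywood deck (225 x 210 x 18 mm) slopes up along the stand's +x at 25 degrees; the deck surface is 78 mm above the bench at the spindle.
- neck (a point): Middle of the top face of the pale guitar-neck blank fixed across the upper part of the deck: 62 mm wide, 26 mm thick, 300 mm long along the stand's y, a heel block 20 mm higher at its -y end. Its lower side is 62 mm up-slope of the spindle axis. Axes: x up-slope, y along the neck, z square to the deck.
- spindle: Spindle square to the deck: its axis leans 25 degrees from vertical towards the stand's -x. Origin on the axis at the deck surface, z outwards along the axis, x along the blue clamp arm. It turns with friction of about 0.12 N m and stays where left. At the start the arm is 0.8 to 1.3 rad from closed; clockwise from above (negative about z) closes it, up to a hard stop.
- teeth (a point): Point on the spindle axis level with the outer ends (z = 36 mm) of its four brass teeth, which lie along the spindle's +x, -x, +y and -y (one pair in line with the blue arm), 7 mm wide, reaching to radius 16.5 mm, 18 mm high. A brass pilot of radius 9 mm stands through them and tapers to a nose of radius 4 mm at z = 44 mm. Axes as spindle.
- shoulder (a point): Point on the spindle axis on top of the dark round shoulder (radius 26 mm, spindle z = 18 mm), where the centre of the handle's underside comes when it is fully home. Axes as spindle.
- pad (a point): Centre of the black rubber pad (20 mm across) at the end of the blue clamp arm, 75 mm from the spindle axis, 10 mm above the deck. Axes as spindle.
- pad_stop (a point): Where the pad's centre is when the pad is against the neck and the arm has stopped. Fixed to the stand's deck: x up-slope, y along the neck, z square to the deck.
- handle_grip (a point): On the axis of the loose red cross handle (about 250 g, standing hub down), 59 mm above its underside, the height to grip: an aluminium square grip, 24 x 24 mm, from 36 to 78 mm above the underside. z up the axis; x and y along the four arms, square to the grip's flats. The arms are 28 mm up, 12 mm thick, with black balls of radius 9 mm, reaching out to 61 mm.
- handle_foot (a point): Centre of the handle's underside, the open end of its bore. Axes as handle_grip. The red octagonal hub is 50 mm across. Bore 28 mm deep, radius 19.5 mm, with four grey ribs 7 mm wide reaching in to 12.5 mm from the axis; the slots between lie in line with the arms. Fits the teeth in any quarter turn, 2.5 mm clearance, 12 degrees play each way; else it rests on the teeth 18 mm short.
- glue: Bystander: white glue bottle with orange cap, 54 mm across, 130 mm tall, standing; origin at its underside.
- block: Bystander: cork-faced wooden sanding block, 110 x 60 x 34 mm, origin at its underside, long side along x.
- jar: Bystander: green glass jar with pencils, 72 mm across, 85 mm tall (pencils to 165 mm); origin at its underside.
Mind the look-alikes: they are no part of the job. Several things look just like the part that bears handle_grip: the one meant starts farthest from the robot's base.

How it is judged:
By the outcome, as a careful person would: the job done as asked, in the order asked, and still so for the second after the job is handed in, with the robot touching nothing.
It also fails if it takes over 61 s, if anything falls off the work surface, if the arm or the gripper's body presses on something with over 40 N, if the wrist force passes 120 N, or if a joint passes its speed limit or range.

## Working session

There is one attempt and no reset: what is moved stays moved. The work goes in short steps, Python scripts to look and compute and a tool call to move; the robot and the scene stay as the last step left them, time stands still between calls to the robot, and variables do not carry over. Pictures are saved under pics/ and viewed, at most 10 in all, crops included, and the job is handed in when it is done.

Besides the shell and the picture viewer there is one more tool, called after "Call:" as a command line: name --argument value ..., lists and objects as JSON in quotes. carry_out: Moves the arm, as the interface text tells. Its arguments: {"type":"object","properties":{"targets":{"type":"array"},"gripper":{"type":"number"}},"required":["targets"]}

```bash
mkdir -p pics; ls; python3 - <<'E'
from cell import monitor, snapshot
import cv2,numpy as np
for n in("scene","top"):
    s=snapshot(n); cv2.imwrite(f"pics/{n}0.png",s["image"]); print(n,s["vertical_fov"],s["cx"],s["cy"],np.array(s["world_to_cam"]).round(4).tolist())
print(monitor.get_obs())
E
```

```text
pics
scene 53.48166777285749 319.51940849502824 235.98651575780704 [[0.5518, 0.8339, -0.0043, -0.3093], [0.4801, -0.3219, -0.816, -0.1961], [-0.6819, 0.4482, -0.578, 1.6509], [0.0, 0.0, 0.0, 1.0]]
top 56.44450819829319 326.94053721689943 238.81460016361203 [[-0.0213, -0.9998, -0.0043, -0.0038], [-0.9814, 0.0217, -0.1907, 0.58], [0.1908, 0.0001, -0.9816, 1.0782], [0.0, 0.0, 0.0, 1.0]]
{'time': 0.1, 'joint_positions': array([ 6.61195959e+01,  1.22215883e+01, -2.00273383e+00,  7.58302568e+01,
        4.01573724e-04,  8.99997483e+01]), 'joint_velocities': array([-0.03793976,  0.00125879, -0.00395355, -0.06026628,  0.0101727 ,
       -0.06709176]), 'tau': array([ 1.61485463e-03, -6.87251329e+01,  4.87804842e+01,  1.22575878e-02,
        1.98584803e-05, -2.74123124e-05]), 'tool_pos': array([0.20229737, 0.45693728, 0.23088233]), 'orientation': array([-1.79945421e+02, -4.01813294e-04,  1.56119847e+02]), 'force': array([0.41350127, 0.57093966, 0.87656205]), 'wrist_torque': array([ 0.01139559, -0.02236789,  0.00120658]), 'grip_force': 0.0, 'gripper_width': 0.08543718340370539}
```

View pics/scene0.png

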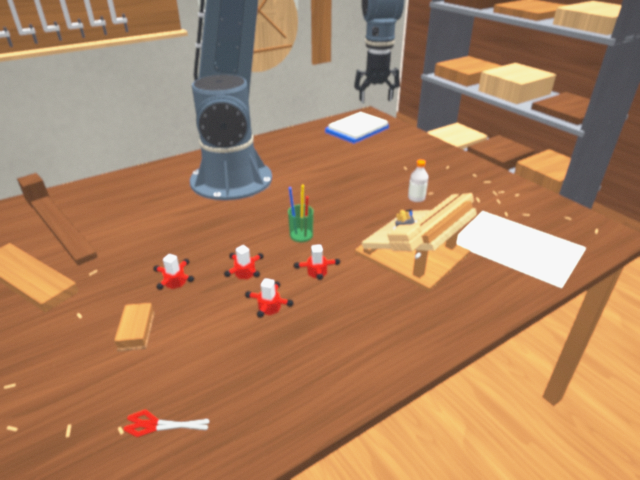

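View pics/top0.png

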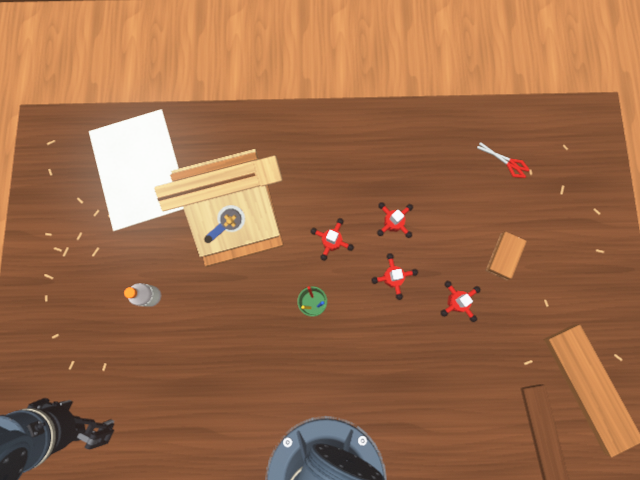

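The scene picture shows four red handles around (170,270), (243,262), (318,262) and (268,297), with the stand near (420,230). In the top picture the handles are at (332,238), (396,217), (396,275) and (463,300), the spindle is near (230,219) with the blue arm pointing to (208,238), and the glue (143,295), jar (312,301) and block (507,255) are also visible.

```bash
cat > h.py <<'E'
import cv2,numpy as np
from cell import monitor,snapshot
def cam(s):
    f=240/np.tan(np.radians(s["vertical_fov"]/2)); return f,s["cx"],s["cy"],np.array(s["world_to_cam"])
def proj(s,P):
    f,cx,cy,M=cam(s); q=np.atleast_2d(P)@M[:3,:3].T+M[:3,3]; return np.c_[cx+f*q[:,0]/q[:,2],cy+f*q[:,1]/q[:,2]]
def ray(s,uv):
    f,cx,cy,M=cam(s); R=M[:3,:3]; c=-R.T@M[:3,3]; return c,R.T@np.array([(uv[0]-cx)/f,(uv[1]-cy)/f,1])
def plane(s,uv,z):
    c,d=ray(s,uv); return c+d*(z-c[2])/d[2]
def tri(s1,u1,s2,u2):
    A=[];b=[]
    for s,u in((s1,u1),(s2,u2)):
        c,d=ray(s,u); d/=np.linalg.norm(d); Pm=np.eye(3)-np.outer(d,d); A.append(Pm);b.append(Pm@c)
    return np.linalg.lstsq(np.vstack(A),np.hstack(b),rcond=None)[0]
def crop(s,x,y,w,h,k,name):
    cv2.imwrite(name,cv2.resize(s["image"][y:y+h,x:x+w],None,fx=k,fy=k,interpolation=cv2.INTER_CUBIC))
E
python3 - <<'E'
from h import *
s=snapshot("top"); t=snapshot("scene")
for u in((332,238),(396,217),(396,275),(463,300)):
    p=plane(s,u,.078); print(u,p.round(4),np.hypot(*p[:2]))
a=cv2.resize(s["image"][140:270,150:290],None,fx=5,fy=5,interpolation=cv2.INTER_CUBIC)
a=cv2.resize(s["image"][150:270,150:270],(600,600),interpolation=cv2.INTER_CUBIC)
b=cv2.resize(s["image"][187:247,366:426],(600//3,200),interpolation=cv2.INTER_CUBIC)
c=cv2.resize(s["image"][208:268,302:362],(200,200),interpolation=cv2.INTER_CUBIC)
d=cv2.resize(t["image"][180:240,380:440],(200,200),interpolation=cv2.INTER_CUBIC)
cv2.imwrite("pics/c1.png",np.hstack([a,np.vstack([b,c,d])]))
E
```

```text
(332, 238) [ 0.5772 -0.029   0.078 ] 0.5779464363267965
(396, 217) [ 0.6273 -0.1907  0.078 ] 0.6556466671738255
(396, 275) [ 0.4816 -0.1833  0.078 ] 0.5152788907475628
(463, 300) [ 0.4175 -0.342   0.078 ] 0.5397150054121092
```

View pics/c1.png

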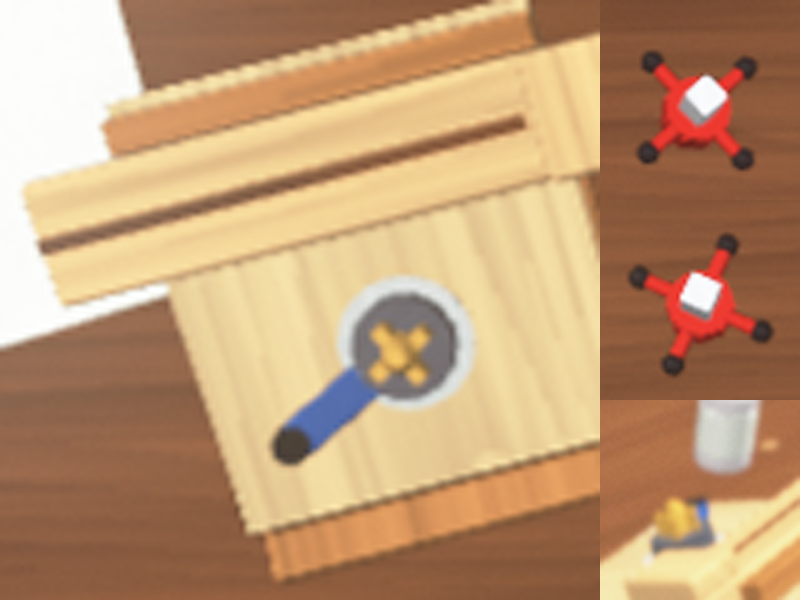

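```bash
cat > fit.py <<'E'
from h import *
from scipy.optimize import least_squares
from scipy.spatial.transform import Rotation as R
s=snapshot("top"); t=snapshot("scene")
C=lambda x,y:(150+x/5,150+y/5)
B=np.array([[381.6,205.6],[409.8,207.4],[408.9,234.7],[380.4,232.9]])
def hand(p,z=.031,r=.052):
    a=p[2]+np.radians([0,-90,-180,-270]); return np.c_[p[0]+r*np.cos(a),p[1]+r*np.sin(a),a*0+z]
h=least_squares(lambda p:(proj(s,hand(p))-B).ravel(),[.627,-.19,np.pi/4]); print("handle",h.x,np.degrees(h.x[2]),h.fun.round(1))
print("grip top px pred",proj(s,[[*h.x[:2],.078]]), "img centre ~",366+(706-600)/3.333,187+98/3.333)
def S(p): return R.from_euler("z",p[2])*R.from_euler("y",-25,degrees=True)
def D(p,q): return S(p).apply(np.atleast_2d(q))+[p[0],p[1],.078]
e1,e2=np.array(C(65,305)),np.array(C(550,178)); n=np.array([-(e2-e1)[1],(e2-e1)[0]]); n/=np.linalg.norm(n)
def arm(p,r,z): return [r*np.cos(p[3]),r*np.sin(p[3]),z]
def res(p):
    r=[*(proj(s,D(p,[0,0,.018]))[0]-C(404,346)),*(proj(s,D(p,[0,0,.040]))[0]-C(400,348)),*(proj(s,D(p,arm(p,.075,.018)))[0]-C(291,445))]
    L=proj(s,D(p,[[.062,.15,.026],[.062,-.1,.026]])); return r+list(2*(L-e1)@n)
f=least_squares(res,[.6,.2,.2,np.pi*.8]); p=f.x
if __name__=="__main__":
    print("stand",p,np.degrees(p[2:]),f.fun.round(1))
    a=s["image"].copy();b=t["image"].copy()
    al=np.linspace(0,2*np.pi,40)
    pts=[D(p,np.c_[.026*np.cos(al),.026*np.sin(al),al*0+.018]),D(p,[[.062,y,.026] for y in np.linspace(-.12,.15,40)])]
    pts.append(D(p,[arm([0,0,0,p[3]+k*np.pi/2],.0165,.036) for k in range(4)])); pts.append(D(p,arm(p,.075,.018)))
    hp=np.vstack([hand(h.x),[[*h.x[:2],.078],[*h.x[:2],0]]])
    def draw(sn,x,y,w,hh,k):
        im=cv2.resize(sn["image"][y:y+hh,x:x+w],None,fx=k,fy=k,interpolation=cv2.INTER_CUBIC)
        for q,c in zip(pts+[hp],[(0,255,0),(255,0,255),(0,0,255),(255,255,0),(0,255,255)]):
            for u in proj(sn,q): cv2.circle(im,tuple(int(v) for v in (u-[x,y])*k),2,c,-1)
        return im
    A=draw(s,170,170,90,75,4.4);Bb=draw(t,360,180,100,83,4)
    Cc=draw(s,366,187,60,50,6);Dd=draw(t,240,270,60,50,6) if 0 else draw(t,*(proj(t,hp[4:5])[0]-[30,25]).astype(int),60,50,6)
    z=lambda i:cv2.resize(i,(400,300)); cv2.imwrite("pics/fit.png",np.vstack([np.hstack([z(A),z(Bb)]),np.hstack([z(Cc),z(Dd)])]))
E
python3 fit.py
```

```text
handle [ 0.63049776 -0.19557573  0.69766421] 39.973214527329866 [ 0.1 -0.  -0.1 -0.  -0.1  0.   0.1  0. ]
grip top px pred [[397.89666983 215.72385502]] img centre ~ 397.8031803180318 216.4029402940294
stand [0.63490822 0.22201489 0.2462578  2.03449432] [ 14.10953267 116.56793791] [-0.  -0.3 -0.1  1.   0.3 -0.3 -0.1 -0.2]
```

View pics/fit.png

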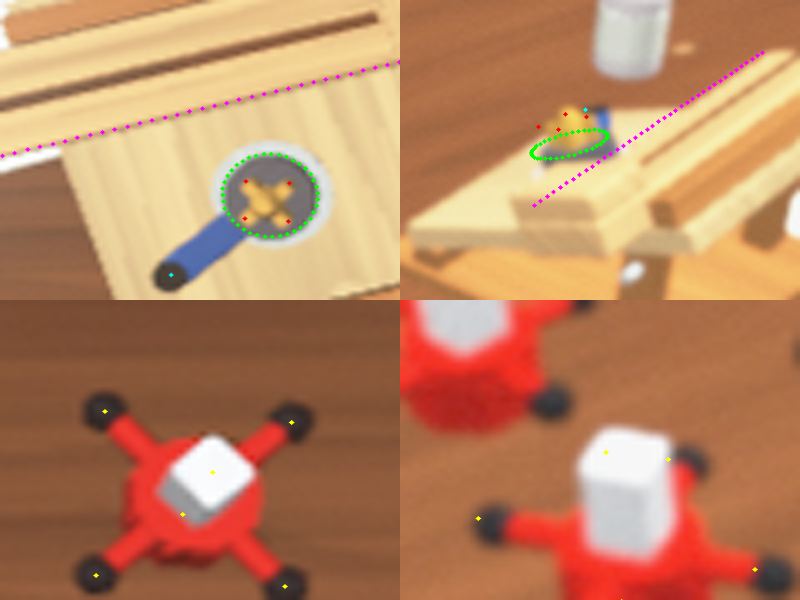

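The overlay shows good agreement in the top view: the spindle is at (231,219) and the handle at (396,217). In the scene view everything sits about 2 px to the left of the image, which looks like a calibration offset. The target is the handle at (0.63, -0.196), the farthest from the base.

```bash
cat > plan.py <<'E'
from h import *
from scipy.spatial.transform import Rotation as R
from scipy.linalg import logm,expm
def T(pos,rot): M=np.eye(4);M[:3,:3]=rot.as_matrix();M[:3,3]=pos;return M
def now():
    o=monitor.get_obs(); return T(o["tool_pos"],R.from_euler("xyz",o["orientation"],degrees=True)),o
def axes(z,y):  # tool rotation from z axis and y hint
    z=np.array(z)/np.linalg.norm(z); y=np.array(y)-np.dot(y,z)*z; y/=np.linalg.norm(y); return R.from_matrix(np.c_[np.cross(y,z),y,z])
def rows(A,B,n):
    L=np.real(logm(np.linalg.inv(A)@B))/n; S=expm(L); w=R.from_matrix(S[:3,:3]).as_rotvec()
    print(n,"rows: cm",(S[:3,3]*100).round(2).tolist(),"rad",w.round(3).tolist())
E
python3 - <<'E'
from plan import *
A,o=now(); a=np.radians(40)
B=T([.6305,-.1956,.22],axes([0,0,-1],[np.cos(a),np.sin(a),0])); rows(A,B,16); rows(A,B,14)
E
```

```text
16 rows: cm [-4.61, -1.73, 0.07] rad [-0.0, 0.0, 0.028]
14 rows: cm [-5.26, -1.99, 0.08] rad [-0.0, 0.0, 0.033]
```

Call:
carry_out --targets '[[[-4.61, -1.73, 0.07, 0, 0, 0.028], [-4.61, -1.73, 0.07, 0, 0, 0.028], [-4.61, -1.73, 0.07, 0, 0, 0.028], [-4.61, -1.73, 0.07, 0, 0, 0.028], [-4.61, -1.73, 0.07, 0, 0, 0.028], [-4.61, -1.73, 0.07, 0, 0, 0.028], [-4.61, -1.73, 0.07, 0, 0, 0.028], [-4.61, -1.73, 0.07, 0, 0, 0.028]]]' --gripper 100

```text
time: 1.3
tool_pos: [0.4555, 0.1543, 0.2257]
orientation: [180.0, 0.0, 143.2]
force: [0.1, 0.1, -0.4]
gripper_width: 0.0854
grip_force: 0.0
```

Call:
carry_out --targets '[[[-4.61, -1.73, 0.07, 0, 0, 0.028], [-4.61, -1.73, 0.07, 0, 0, 0.028], [-4.61, -1.73, 0.07, 0, 0, 0.028], [-4.61, -1.73, 0.07, 0, 0, 0.028], [-4.61, -1.73, 0.07, 0, 0, 0.028], [-4.61, -1.73, 0.07, 0, 0, 0.028], [-4.61, -1.73, 0.07, 0, 0, 0.028], [-4.61, -1.73, 0.07, 0, 0, 0.028]]]'

```text
time: 2.3
tool_pos: [0.6343, -0.1957, 0.2199]
orientation: [180.0, -0.0, 130.4]
force: [1.2, 0.2, -0.6]
gripper_width: 0.0856
grip_force: 0.0
```

Call:
carry_out --targets '[[[-0.2, -0.3, 3.0, 0, 0, 0], [0, 0, 3.5, 0, 0, 0.007], [0, 0, 3.5, 0, 0, 0], [0, 0, 0.5, 0, 0, 0], [0, 0, 0, 0, 0, 0]]]'

```text
time: 2.92
tool_pos: [0.6331, -0.1977, 0.116]
orientation: [180.0, 0.0, 130.1]
force: [-0.5, 0.8, 1.3]
gripper_width: 0.085
grip_force: 0.0
```

```bash
python3 - <<'E'
from plan import *
A,o=now(); print(o["tool_pos"],o["orientation"],o["joint_positions"].round(1))
s=snapshot("top");t=snapshot("scene")
def dr(sn,w,h,k):
    P=o["tool_pos"]; q=proj(sn,[P,P+A[:3,1]*.0427-A[:3,2]*.013,P-A[:3,1]*.0427-A[:3,2]*.013,[.6305,-.1956,.078]])
    x,y=(q[0]-[w/2,h/2]).astype(int); im=cv2.resize(sn["image"][y:y+h,x:x+w],None,fx=k,fy=k,interpolation=cv2.INTER_CUBIC)
    for u,c in zip(q,[(0,255,0),(255,255,0),(255,0,255),(0,255,255)]): cv2.circle(im,tuple(int(v) for v in (u-[x,y])*k),2,c,-1)
    return im
cv2.imwrite("pics/g1.png",np.hstack([dr(s,80,110,5),dr(t,80,110,5)]))
E
```

```text
[ 0.63309362 -0.19769204  0.11597462] [1.79985626e+02 2.14964801e-02 1.30055192e+02] [-17.3  34.   13.5  69.5   0.   32.6]
```

View pics/g1.png

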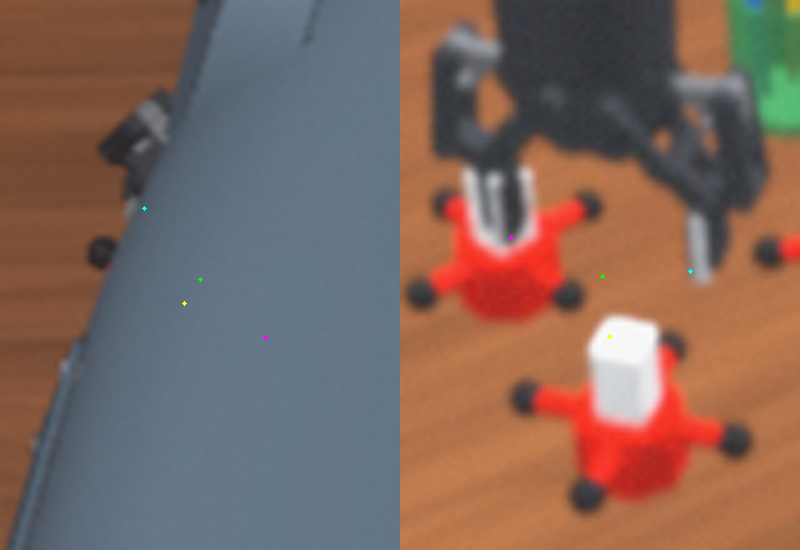

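The gripper is over the right handle: its grip top is at crop (625,337) in the scene view, and the fingers are 30 mm above it. I'll grip it twice, a quarter turn apart, so that it centres both ways.

Call:
carry_out --targets '[[[0.4, 0.1, 2.0, 0, 0, 0], [0, 0, 3.0, 0, 0, 0], [0, 0, 2.4, 0, 0, 0], [0, 0, 0, 0, 0, 0]]]'

```text
time: 3.52
tool_pos: [0.6306, -0.1938, 0.0408]
orientation: [-180.0, -0.1, 130.1]
force: [-0.4, -0.2, 0.4]
gripper_width: 0.0853
grip_force: 0.0
```

Call:
carry_out --targets '[[[0, 0, 0, 0, 0, 0], [0, 0, 0, 0, 0, 0], [0, 0, 0, 0, 0, 0], [0, 0, 0, 0, 0, 0], [0, 0, 0, 0, 0, 0], [0, 0, 0, 0, 0, 0]]]' --gripper 0

```text
time: 4.28
tool_pos: [0.6314, -0.1941, 0.0418]
orientation: [180.0, 0.0, 130.0]
force: [0.6, 0.4, 5.1]
gripper_width: 0.0234
grip_force: 62.4
```

Call:
carry_out --targets '[[[0, 0, 0, 0, 0, 0], [0, 0, 0, 0, 0, 0], [0, 0, 0, 0, 0, 0], [0, 0, 0, 0, 0, 0], [0, 0, 0, 0, 0, -0.17], [0, 0, 0, 0, 0, -0.17], [0, 0, 0, 0, 0, -0.17], [0, 0, 0, 0, 0, -0.17]]]' --gripper 100

```text
time: 5.28
tool_pos: [0.631, -0.194, 0.0411]
orientation: [180.0, -0.0, 169.3]
force: [0.7, -0.3, -0.0]
gripper_width: 0.0851
grip_force: 0.0
```

Call:
carry_out --targets '[[[0, 0, 0, 0, 0, -0.17], [0, 0, 0, 0, 0, -0.17], [0, 0, 0, 0, 0, -0.17], [0, 0, 0, 0, 0, -0.17], [0, 0, 0, 0, 0, -0.17], [0, 0, 0, 0, 0, -0.04], [0, 0, 0, 0, 0, 0]]]'

```text
time: 6.15
tool_pos: [0.631, -0.1939, 0.0411]
orientation: [180.0, -0.0, -140.0]
force: [0.2, -0.2, 0.5]
gripper_width: 0.0857
grip_force: 0.0
```

Call:
carry_out --targets '[[[0, 0, 0, 0, 0, 0], [0, 0, 0, 0, 0, 0], [0, 0, 0, 0, 0, 0], [0, 0, 0, 0, 0, 0], [0, 0, 0, 0, 0, 0], [0, 0, 0, 0, 0, 0]]]' --gripper 0

```text
time: 6.9
tool_pos: [0.6311, -0.194, 0.0411]
orientation: [-180.0, 0.0, -140.0]
force: [0.9, -2.0, -0.9]
gripper_width: 0.0231
grip_force: 62.0
```

Call:
carry_out --targets '[[[0, 0, -4, 0, 0, 0], [0, 0, -5, 0, 0, 0], [0, 0, -5, 0, 0, 0], [0, 0, -4, 0, 0, 0]]]'

```text
time: 7.4
tool_pos: [0.631, -0.1939, 0.2232]
orientation: [-180.0, 0.0, -140.0]
force: [1.6, -1.1, -2.5]
gripper_width: 0.0233
grip_force: 62.0
```

```bash
cat > goal.py <<'E'
from plan import *
p=np.array([.6349,.2220,.24626,2.0345])
def goal(p,foot,dth=0,off=(0,0)):  # foot height over deck; tooth-aligned tool y + dth
    Q=R.from_euler("z",p[2])*R.from_euler("y",-25,degrees=True); ax=Q.apply([0,0,1])
    th=p[3]+dth; y=Q.apply([np.cos(th),np.sin(th),0])
    return T(Q.apply([off[0],off[1],foot+.041])+[p[0],p[1],.078],axes(-ax,y))
E
python3 - <<'E'
from goal import *
A,o=now(); print(o["tool_pos"],o["orientation"],o["joint_positions"].round(1),o["gripper_width"],o["grip_force"])
B=goal(p,.10); print(B[:3,3],R.from_matrix(B[:3,:3]).as_euler("xyz",degrees=True)); rows(A,B,8);rows(A,B,10)
E
```

```text
[ 0.63095722 -0.19386744  0.22316562] [-1.79961503e+02  3.07336197e-02 -1.39996168e+02] [-17.1  32.6  26.7  84.1   0.  -57.1] 0.023278886689348553 61.975969076156616
[0.57710857 0.20747344 0.2057894 ] [-168.21912715   22.20927542 -137.00190822]
8 rows: cm [-2.69, 4.28, 0.32] rad [0.024, -0.049, -0.001]
10 rows: cm [-2.15, 3.43, 0.26] rad [0.019, -0.039, -0.001]
```

Call:
carry_out --targets '[[[-2.69, 4.28, 0.32, 0.024, -0.049, 0], [-2.69, 4.28, 0.32, 0.024, -0.049, 0], [-2.69, 4.28, 0.32, 0.024, -0.049, 0], [-2.69, 4.28, 0.32, 0.024, -0.049, 0], [-2.69, 4.28, 0.32, 0.024, -0.049, 0], [-2.69, 4.28, 0.32, 0.024, -0.049, 0], [-2.69, 4.28, 0.32, 0.024, -0.049, 0], [-2.69, 4.28, 0.32, 0.024, -0.049, 0]]]'

```text
time: 8.4
tool_pos: [0.5785, 0.209, 0.2041]
orientation: [-168.4, 22.4, -137.7]
force: [1.1, 0.2, -1.8]
gripper_width: 0.0235
grip_force: 61.8
```

Call:
carry_out --targets '[[[0, 0, 0, 0, 0, 0], [0, 0, 0, 0, 0, 0]]]'

```text
time: 8.65
tool_pos: [0.579, 0.2074, 0.204]
orientation: [-168.4, 22.3, -137.7]
force: [0.8, -0.4, -2.8]
gripper_width: 0.0231
grip_force: 61.7
```

```bash
python3 - <<'E'
from goal import *
A,o=now(); print(o["tool_pos"],o["orientation"],o["joint_positions"].round(1))
rows(A,goal(p,.10),1)
s=snapshot("top");t=snapshot("scene")
Z=-A[:3,2];F=A[:3,3]-Z*.041
G=goal(p,0); ax=-G[:3,2]; S0=G[:3,3]-ax*.041
al=np.linspace(0,2*np.pi,30)
ring=lambda c,M,r:np.array([c+r*(np.cos(a)*M[:3,0]+np.sin(a)*M[:3,1]) for a in al])
sets=[ring(F,A,.025),ring(S0+.018*ax,G,.026),np.array([F+Z*.031+.052*v for v in(A[:3,0],-A[:3,0],A[:3,1],-A[:3,1])]),np.array([S0+ax*.044,S0+ax*.036,F])]
def dr(sn,c,w,h,k):
    x,y=(proj(sn,c)[0]-[w/2,h/2]).astype(int); im=cv2.resize(sn["image"][y:y+h,x:x+w],None,fx=k,fy=k,interpolation=cv2.INTER_CUBIC)
    for q,col in zip(sets,[(0,255,0),(255,255,0),(255,0,255),(0,0,255)]):
        for u in proj(sn,q): cv2.circle(im,tuple(int(v) for v in (u-[x,y])*k),1,col,-1)
    return im
cv2.imwrite("pics/g2.png",np.hstack([dr(s,(F+S0)/2,64,96,6),dr(t,(F+S0)/2,64,96,6)]))
E
```

```text
[0.57901137 0.20744547 0.2040038 ] [-168.41346689   22.26148799 -137.67337786] [ 21.3   4.9 -20.8  39.5  -3.1 -19.4]
1 rows: cm [0.06, 0.08, -0.24] rad [-0.001, -0.001, -0.011]
```

View pics/g2.png

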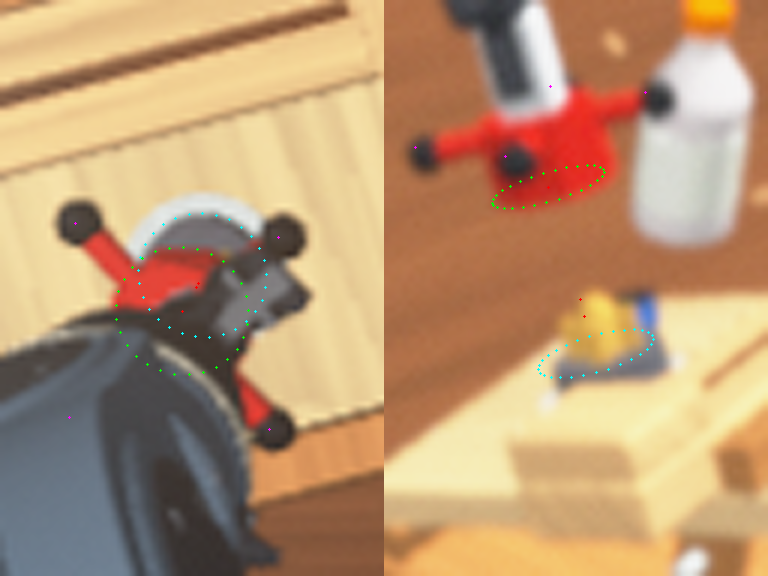

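The top view shows the held handle's balls about 0.8 px right of where I predicted, at crop (79,222), (283,237) and (275,431). The scene view shows the same sort of bias, so I'm moving the spindle estimate 1.5 mm in +y.

```bash
sed -i 's/^p=.*/p=np.array([.6351,.2235,.24626,2.0345])/' goal.py; python3 - <<'E'
from goal import *
A,o=now(); B=goal(p,.055); rows(A,B,3); C=goal(p,.04); print(C[:3,3], goal(p,.018)[:3,3])
E
```

```text
3 rows: cm [-0.02, 0.1, 1.43] rad [-0.001, -0.0, -0.004]
[0.60190067 0.21515495 0.15141093] [0.61091777 0.21742151 0.13147216]
```

Call:
carry_out --targets '[[[-0.02, 0.1, 1.43, 0, 0, -0.004], [-0.02, 0.1, 1.43, 0, 0, -0.004], [-0.02, 0.1, 1.43, 0, 0, -0.004], [0, 0, 0, 0, 0, 0], [0, 0, 0, 0, 0, 0]]]'

```text
time: 9.38
tool_pos: [0.5957, 0.2146, 0.1651]
orientation: [-168.1, 22.2, -137.0]
force: [0.2, -0.2, -2.9]
gripper_width: 0.0233
grip_force: 61.7
```

```bash
python3 - <<'E'
from goal import *
A,o=now(); rows(A,goal(p,.055),1);  rows(A,goal(p,.034),4); print(o["force"])
E
```

```text
1 rows: cm [0.06, -0.08, -0.0] rad [-0.001, -0.001, 0.001]
4 rows: cm [0.01, -0.02, 0.52] rad [-0.0, -0.0, 0.0]
[ 0.22849156 -0.17670037 -2.92421987]
```

Call:
carry_out --targets '[[[0.06, -0.08, 0.4, 0, 0, 0], [0, 0, 0.5, 0, 0, 0], [0, 0, 0.5, 0, 0, 0], [0, 0, 0.3, 0, 0, 0], [0, 0, 0.3, 0, 0, 0], [0, 0, 0, 0, 0, 0]]]'

```text
time: 10.12
tool_pos: [0.6038, 0.2156, 0.1465]
orientation: [-168.1, 22.2, -137.0]
force: [-0.6, 0.8, -2.6]
gripper_width: 0.0236
grip_force: 61.7
```

```bash
python3 - <<'E'
from goal import *
A,o=now(); rows(A,goal(p,.018),1); print(o["force"],o["wrist_torque"])
E
```

```text
1 rows: cm [-0.03, -0.01, 1.67] rad [-0.001, -0.001, 0.001]
[-0.56294625  0.75313679 -2.57531809] [-0.11524281  0.56448063 -0.08535461]
```

Call:
carry_out --targets '[[[0, 0, 0.25, 0, 0, 0], [0, 0, 0.25, 0, 0, 0], [0, 0, 0, 0, 0, 0]]]'

```text
time: 10.5
tool_pos: [0.6059, 0.2161, 0.142]
orientation: [-168.1, 22.2, -137.0]
force: [-0.0, -0.2, -3.5]
gripper_width: 0.0232
grip_force: 61.7
```

Foot is 6 mm below the tooth tops with no contact force, so it is meshed. I'll carry on home.

Call:
carry_out --targets '[[[-0.03, 0, 0.3, 0, 0, 0], [0, 0, 0.3, 0, 0, 0], [0, 0, 0.3, 0, 0, 0], [0, 0, 0.15, 0, 0, 0], [0, 0, 0, 0, 0, 0]]]'

```text
time: 11.12
tool_pos: [0.6104, 0.2174, 0.1327]
orientation: [-168.1, 22.2, -137.0]
force: [0.3, -0.5, -3.2]
gripper_width: 0.0236
grip_force: 61.7
```

Call:
carry_out --targets '[[[0, 0, 0.1, 0, 0, 0], [0, 0, 0.1, 0, 0, 0], [0, 0, 0, 0, 0, 0]]]'

```text
time: 11.5
tool_pos: [0.6112, 0.2176, 0.132]
orientation: [-168.1, 22.2, -137.0]
force: [-13.1, -5.3, 14.5]
gripper_width: 0.0233
grip_force: 64.8
```

```bash
python3 - <<'E'
from goal import *
A,o=now(); rows(A,goal(p,.018),1); print(o["force"]@A[:3,2],o["force"],o["wrist_torque"])
E
```

```text
1 rows: cm [0.05, 0.01, 0.03] rad [-0.002, 0.0, 0.001]
-19.01509892418667 [-13.06162685  -5.31431941  14.46642117] [-0.58089229  1.93745849  0.03701298]
```

Call:
carry_out --targets '[[[0, 0, -0.06, 0, 0, 0.06], [0, 0, 0, 0, 0, 0.12], [0, 0, 0, 0, 0, 0.12], [0, 0, 0, 0, 0, 0.12], [0, 0, 0, 0, 0, 0.08]]]'

```text
time: 12.12
tool_pos: [0.6104, 0.2175, 0.1317]
orientation: [179.0, 25.0, -168.3]
force: [-10.9, -3.4, 8.2]
gripper_width: 0.0234
grip_force: 63.8
```

```bash
cat > st.py <<'E'
from goal import *
A,o=now(); B=goal(p,.018); r=R.from_matrix(B[:3,:3].T@A[:3,:3]).as_rotvec()
print("err deck",(B[:3,:3].T@(A[:3,3]-B[:3,3])*1000).round(1),"turn",np.degrees(r).round(1),"Ftool",(A[:3,:3].T@o["force"]).round(1),"Mtool",(A[:3,:3].T@o["wrist_torque"]).round(2),o["joint_positions"].round(1))
E
python3 st.py
```

```text
err deck [ 0.2  0.3 -0.4] turn [ 0.1  0.  28.8] Ftool [  6.8  -1.  -12.2] Mtool [ 0.01  2.   -0.21] [ 21.1  11.7 -23.9  29.6  -3.    8.5]
```

Call:
carry_out --targets '[[[0, 0, 0, 0, 0, 0.12], [0, 0, 0, 0, 0, 0.12], [0, 0, 0, 0, 0, 0.12], [0, 0, 0, 0, 0, 0.12], [0, 0, 0, 0, 0, 0.12], [0, 0, 0, 0, 0, 0]]]'

```text
time: 12.88
tool_pos: [0.6104, 0.2173, 0.1317]
orientation: [164.6, 19.9, 154.8]
force: [-10.1, -5.1, 7.2]
gripper_width: 0.0232
grip_force: 63.7
```

```bash
python3 st.py
```

```text
err deck [ 0.3  0.2 -0.5] turn [ 0.1  0.  63.1] Ftool [  4.1  -6.2 -11.2] Mtool [ 1.33  1.41 -0.06] [ 21.1  11.7 -23.9  29.6  -3.   42.8]
```

Call:
carry_out --targets '[[[0, 0, 0, 0, 0, 0.06], [0, 0, 0, 0, 0, 0.06], [0, 0, 0, 0, 0, 0.0]]]'

```text
time: 13.25
tool_pos: [0.6104, 0.2174, 0.1317]
orientation: [162.3, 17.9, 147.9]
force: [-10.2, -4.0, 7.4]
gripper_width: 0.0235
grip_force: 63.8
```

```bash
python3 st.py; python3 - <<'E'
from h import *
s=snapshot("top");t=snapshot("scene"); 
g=lambda a,x,y:cv2.resize(a["image"][y:y+75,x:x+100],(400,300),interpolation=cv2.INTER_CUBIC)
cv2.imwrite("pics/g3.png",np.hstack([g(s,170,175),g(t,360,165)]))
E
```

```text
err deck [ 0.3  0.2 -0.5] turn [ 0.1  0.  69.9] Ftool [  3.9  -5.6 -11.3] Mtool [ 1.4   1.43 -0.01] [ 21.1  11.7 -23.9  29.6  -3.   49.7]
```

View pics/g3.png

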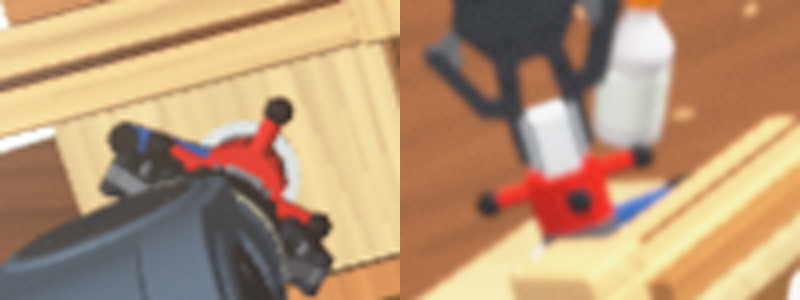

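The top view shows the blue arm has followed and is near the neck, around crop (145,138). The handle is home in the scene view at (570,195). I'll go on in small turns until I feel the stop.

Call:
carry_out --targets '[[[0, 0, 0, 0, 0, 0.04], [0, 0, 0, 0, 0, 0.04], [0, 0, 0, 0, 0, 0.0]]]'

```text
time: 13.72
tool_pos: [0.6103, 0.2173, 0.1317]
orientation: [161.0, 16.5, 143.4]
force: [-11.6, -4.3, 7.8]
gripper_width: 0.0235
grip_force: 63.8
```

```bash
python3 st.py
```

```text
err deck [ 0.4  0.3 -0.4] turn [ 0.1  0.  74.5] Ftool [  4.3  -6.7 -12.3] Mtool [ 1.55  1.3  -0.02] [ 21.1  11.7 -23.9  29.6  -3.   54.2]
```

Call:
carry_out --targets '[[[0, 0, 0, 0, 0, 0.04], [0, 0, 0, 0, 0, 0.04], [0, 0, 0, 0, 0, 0.0]]]'

```text
time: 14.1
tool_pos: [0.6103, 0.2174, 0.1317]
orientation: [159.8, 15.0, 138.9]
force: [-12.6, -3.7, 7.6]
gripper_width: 0.023
grip_force: 63.9
```

```bash
python3 st.py
```

```text
err deck [ 0.4  0.3 -0.4] turn [ 0.1  0.  79.1] Ftool [  4.8  -7.2 -12.4] Mtool [ 1.67  1.25 -0.09] [ 21.1  11.7 -23.9  29.6  -3.   58.8]
```

Call:
carry_out --targets '[[[0, 0, 0, 0, 0, 0.03], [0, 0, 0, 0, 0, 0.02], [0, 0, 0, 0, 0, 0.0]]]'

```text
time: 14.48
tool_pos: [0.6103, 0.2176, 0.1317]
orientation: [159.1, 13.9, 136.2]
force: [-12.1, -2.0, 8.9]
gripper_width: 0.0233
grip_force: 63.8
```

```bash
python3 st.py
```

```text
err deck [ 0.2  0.5 -0.4] turn [ 0.1  0.  81.9] Ftool [  4.9  -5.5 -13.2] Mtool [ 1.46  1.42 -0.05] [ 21.1  11.7 -23.9  29.6  -3.   61.7]
```

Call:
carry_out --targets '[[[0, 0, 0, 0, 0, 0.02], [0, 0, 0, 0, 0, 0.02], [0, 0, 0, 0, 0, 0.0]]]'

```text
time: 14.85
tool_pos: [0.6101, 0.218, 0.1316]
orientation: [158.6, 13.1, 134.0]
force: [-12.9, 0.8, 7.8]
gripper_width: 0.0235
grip_force: 63.8
```

```bash
python3 st.py
```

```text
err deck [ 0.1  0.9 -0.4] turn [ 0.   0.  84.2] Ftool [  7.5  -4.5 -12.2] Mtool [ 1.33  1.85 -0.15] [ 21.1  11.7 -23.9  29.6  -3.   63.9]
```

Call:
carry_out --targets '[[[0, 0, 0, 0, 0, 0.02], [0, 0, 0, 0, 0, 0.02], [0, 0, 0, 0, 0, 0.0]]]'

```text
time: 15.22
tool_pos: [0.61, 0.2182, 0.1317]
orientation: [158.1, 12.2, 131.9]
force: [-14.1, 1.6, 7.3]
gripper_width: 0.0231
grip_force: 63.9
```

```bash
python3 st.py
```

```text
err deck [ 0.   1.1 -0.4] turn [-0.   0.1 86.4] Ftool [  8.8  -5.2 -12.2] Mtool [ 1.21  2.16 -0.31] [ 21.1  11.7 -23.9  29.6  -2.9  66.2]
```

Call:
carry_out --targets '[[[0, 0, 0, 0, 0, 0.02], [0, 0, 0, 0, 0, 0.02], [0, 0, 0, 0, 0, 0.0]]]'

```text
time: 15.6
tool_pos: [0.61, 0.2183, 0.1317]
orientation: [157.6, 11.4, 129.7]
force: [-14.4, 2.0, 8.1]
gripper_width: 0.0234
grip_force: 64.4
```

```bash
python3 st.py
```

```text
err deck [-0.   1.1 -0.4] turn [-0.   0.1 88.7] Ftool [  8.9  -5.2 -13. ] Mtool [ 1.35  1.95 -1.07] [ 21.1  11.7 -23.9  29.6  -2.9  68.5]
```

Call:
carry_out --targets '[[[0, 0, 0, 0, 0, 0.02], [0, 0, 0, 0, 0, 0.0]]]'

```text
time: 15.85
tool_pos: [0.61, 0.2181, 0.1316]
orientation: [157.4, 10.9, 128.6]
force: [-12.4, -0.2, 7.5]
gripper_width: 0.0229
grip_force: 68.1
```

```bash
python3 st.py
```

```text
err deck [ 0.2  1.  -0.4] turn [ 0.   0.1 89.8] Ftool [  6.   -5.7 -11.9] Mtool [ 1.51  1.67 -1.37] [ 21.1  11.7 -23.9  29.6  -3.   69.6]
```

Call:
carry_out --targets '[[[0, 0, 0, 0, 0, -0.03], [0, 0, 0, 0, 0, 0]]]'

```text
time: 16.1
tool_pos: [0.61, 0.2181, 0.1315]
orientation: [157.8, 11.6, 130.3]
force: [-13.7, 0.7, 7.1]
gripper_width: 0.0231
grip_force: 64.7
```

Call:
carry_out --targets '[[[0, 0, 0, 0, 0, 0], [0, 0, 0, 0, 0, 0], [0, 0, 0, 0, 0, 0], [0, 0, 0, 0, 0, 0], [0, 0, -1, 0, 0, 0], [0, 0, -2, 0, 0, 0], [0, 0, -3, 0, 0, 0], [0, 0, -4, 0, 0, 0]]]' --gripper 100

```text
time: 17.1
tool_pos: [0.5691, 0.2071, 0.223]
orientation: [157.8, 11.6, 130.2]
force: [0.5, 0.2, -1.1]
gripper_width: 0.0854
grip_force: 0.0
```

Call:
carry_out --targets '[[[0, 0, -5, 0, 0, 0], [0, 0, -5, 0, 0, 0], [0, 0, -5, 0, 0, 0], [0, 0, -3, 0, 0, 0], [0, 0, 0, 0, 0, 0]]]'

```text
time: 17.73
tool_pos: [0.496, 0.1892, 0.3887]
orientation: [157.4, 11.7, 130.1]
force: [0.6, 0.0, 0.5]
gripper_width: 0.0854
grip_force: 0.0
```

```bash
python3 - <<'E'
from h import *
s=snapshot("top");t=snapshot("scene"); 
g=lambda a,x,y:cv2.resize(a["image"][y:y+75,x:x+75],(400,400),interpolation=cv2.INTER_CUBIC)
cv2.imwrite("pics/g4.png",np.hstack([g(s,180,175),g(t,375,165)])); print(monitor.get_obs()["tool_pos"],monitor.get_obs()["force"])
E
```

```text
[0.49596052 0.1890564  0.38530151] [0.20755964 0.46602523 0.04019269]
```

View pics/g4.png

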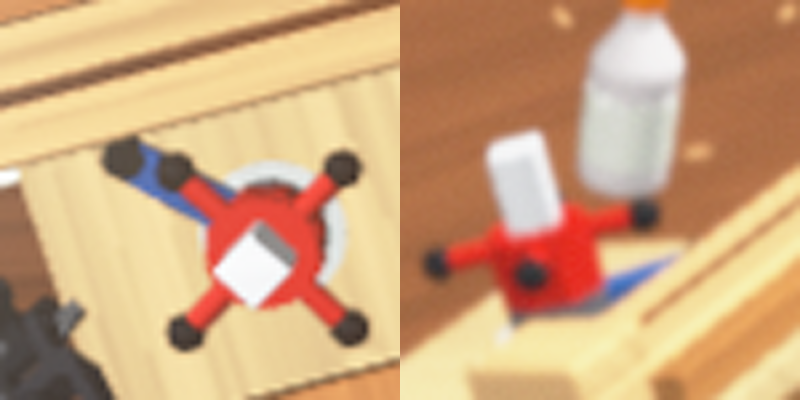

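The pad, at crop (123,157), is against the neck's lower edge. The handle is seated on the shoulder, the gripper is clear, and the glue bottle is where it was.

```bash
python3 -c "
from cell import workorder
print(workorder.close_job())"
```

```text
the job is handed in; nothing more can be done
None
```

The handle is home on the spindle with the clamp arm closed against the neck and the gripper clear. I handed the job in at about 18 s of the 61 s allowed, but the hand-in call returned no verdict.

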